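Put the toothbrush handle and the shaver on charge

TASK

Lift the splash lid of the white charging dock all the way open until it rests on its stop. Then take the slim toothbrush handle and the stubby shaver out of the ceramic holder and plug them, foot pin down, upright and fully home, into the sockets in the dock: the toothbrush handle's thin pin in the narrow socket, the shaver's thick pin in the wide one. Leave the lid open, the razor in the holder and the other things where they are.

Things in the scene. Friction and masses are not known exactly. Their poses are not given: they have to be found in the camera images.
- dock: white charging dock, an open box 150 (x) x 220 (y) x 75 mm high with 5 mm walls, fixed to the counter, hidden under its lid at the start. Origin: centre of the underside; -x is its front (roughly towards the robot), z up. It stands to the left or to the right of the robot, the holder on the other side.
- lid (a joint): hinge of the dock's 8 mm thick white splash lid (150 g, covers the whole box); 0 = shut, 1.9 rad = fully open on its stop. It is free: it falls shut when let go before about 1.3 rad and falls open onto its stop when let go beyond about 1.6 rad.
- lid_hinge (a point): centre of the lid's hinge line, on the dock's far (+x) top rim, 75.5 mm above the counter; the hinge runs along its own y axis (it turns with the lid)
- lid_handle (a point): middle of the lid's steel bar handle: a round bar about 100 mm long parallel to the hinge, 35 mm above the lid's outer face, 138 mm from the hinge and 12 mm from the lid's front edge; about 119 mm above the counter when shut. Turns with the lid.
- narrow_hole0 (a point): centre of the mouth of the narrow charging socket: a round hole 13 mm across and 42 mm deep in the top of a grey 80 x 80 mm block inside the dock; mouth 55 mm above the counter, 20 mm below the dock's rim; z up. 50 mm to one side or the other of the dock's middle (which side varies).
- wide_hole0 (a point): centre of the mouth of the wide charging socket: a round hole 19 mm across and 42 mm deep in a like block on the other side of the dock; mouth 55 mm above the counter; z up
- holder: white ceramic holder, a block 75 (x) x 230 (y) x 50 mm high, fixed, with three equal 20 mm holes in a row along its y at -75, 0 and +75 mm. The toothbrush handle, the shaver and the razor stand in them in any order. Origin: centre of the underside.
- brush: slim toothbrush handle without brush head, upright, 146 mm tall, 90 g. Up from its origin (tip of the foot pin, z along the tool): tapered steel pin 10 mm across to 38 mm, grey collar 34 mm across to 44 mm (rests on the holder's top, later on the socket block), white barrel 22 mm across to 124 mm (grip at about 105), thin drive shaft to 146 mm.
- brush_tip (a point): the tip of the toothbrush handle's foot pin (same point as its origin); 38 mm below the socket's mouth when plugged in fully
- shaver: stubby shaver, standing upright, 114 mm tall, 140 g. From its origin (tip of the foot pin, z up): steel foot pin 16 mm across up to 38 mm (tapered tip), grey collar 34 mm across from 38 to 44 mm, white round barrel 32 mm across from 44 to 100 mm (grip here, about 80 mm), grey head of the same width up to 114 mm with three small steel discs on top.
- shaver_tip (a point): the tip of the shaver's foot pin (same point as its origin); 38 mm below the socket's mouth when plugged in fully
- razor: steel safety razor standing in the holder, 18 mm thick handle, T head 42 x 22 mm, 125 mm tall, origin at its foot; to be left there
- duck: yellow rubber duck, 60 mm wide and 62 mm tall, stands between the dock and the holder; origin at its underside; bystander
- soap: white bar of soap, 85 x 55 x 24 mm, lying between the dock and the holder; origin at its underside; bystander
- shampoo: white bottle, 64 mm across, 190 mm tall, left side; bystander
- lotion: blue bottle, 52 mm across, 160 mm tall, right side; bystander
- mug: white mug, 76 mm across, 90 mm tall, beyond the dock and holder; bystander
- jar: low white jar with a steel cap, 68 mm across, 60 mm tall, beyond the dock and holder; bystander
There are look-alikes about, which are no part of the job. Leave any orange look-alike of the shaver alone.

How it is judged:
On the way, in this order (a step that is already met when the one before it is completed fails the run):
1. the lid is fully open on its stop (value of joint lid above 1.8 rad), for 0.2 s.
2. one of the two tools is plugged fully into its own socket (((horizontal distance between brush_tip and narrow_hole0 below 0.005 m and z of brush_tip in the frame of narrow_hole0 below -0.034 m and angle between brush's own z axis and vertical below 0.08 rad) or (horizontal distance between shaver_tip and wide_hole0 below 0.005 m and z of shaver_tip in the frame of wide_hole0 below -0.034 m and angle between shaver's own z axis and vertical below 0.08 rad))), for 0.2 s.
At the end, for the whole second after the job is handed in: the lid rests fully open (over 1.8 rad); the toothbrush handle is in the narrow socket and the shaver in the wide one, each with its pin at least 34 of 38 mm below the socket's mouth, its tip within 5 mm of the socket's axis, within 0.08 rad of upright, and still (value of joint lid above 1.8 rad and horizontal distance between brush_tip and narrow_hole0 below 0.005 m and z of brush_tip in the frame of narrow_hole0 below -0.034 m and angle between each of brush, shaver's own z axis and vertical below 0.08 rad and horizontal distance between shaver_tip and wide_hole0 below 0.005 m and z of shaver_tip in the frame of wide_hole0 below -0.034 m and linear speed of each of brush, shaver below 0.02 m/s); the robot touches nothing.
It fails at once if the razor is moved by more than 30 mm (distance of razor from where it was at the start of the episode above 0.03 m).
It fails at once if another bystander (duck, soap, bottles, mug, jar) is moved by more than 30 mm (distance of any of duck, soap, shampoo, lotion, mug, jar from where it was at the start of the episode above 0.03 m).
It also fails if it takes over 72 s, if anything falls off the work surface, if the arm or the gripper's body presses on something with over 40 N, if the wrist force passes 120 N, or if a joint passes its speed limit or range.

ROBOT

A 6-joint arm with a two-finger parallel gripper is mounted at the origin on the work surface. World frame = base frame: x ahead of the robot, y to its left, z up, the work surface at z = 0. Lengths are in m, angles in rad, forces in N, time in s.
With the tool pointing down it reaches from about 0.225 to 0.875 m from the base axis. Payload 3.4 kg.
Tool frame: the origin (TCP) lies at the very end of the fingers, on their centre line; the grasp point (between the pads) lies manip.grip_point_offset behind it (manip.grip_point_offset is the distance from the TCP to the grasp point, in m); z points along the fingers, y is the line along which they close (so a half turn about z gives the same grasp; the last joint's range is limited). The gripper opens to 85 mm and grips with 20 to 120 N. Pads are 22 mm wide; open, the fingers measure 114 mm over their backs; the gripper's body (76 mm by 85 mm) begins 54 mm behind the grasp point. The pads swing forward as they close: fully open they stand 13 mm farther back than shut.
Start: joints at [-1.234, 0.276, 1.505, -0, 1.361, -0.121], TCP at [0.254, -0.516, 0.231] pointing down, gripper open.
Joint ranges: [-2.89, 2.89], [-0.75, 2.08], [0.22, 2.7], [-1.18, 4.32], [0.11, 2.71], [-2.7, 2.7]. Speed limits (rad/s): [2.57, 2.57, 3.14, 3.14, 3.14, 3.14].

INTERFACE

Orientations are given as a unit quaternion [w, x, y, z].
In Python, from rig import manip gives the robot as it stands.
- The arm moves only by the shell command python3 -m pendant 'ROWS' [FORCE]. ROWS is JSON, a list of rows, each an object of numbers: "jaw": the opening, from -1 (shut) to 1 (fully open); "tx", "ty", "tz": the shift along the world's x, y, z in cm; "ax", "ay", "az": the turn, a rotation vector about the world's x, y, z in degrees. In form: [{"jaw": .., "tx": .., "ty": .., "tz": .., "ax": .., "ay": .., "az": ..}, ...]. A call has 1 to 10 rows; each row is the pose to reach, as a shift and turn from the pose commanded when the call began; what a row does not reach only later rows make up. A row lasts 1/8 s, in which the tool goes at most 62.5 mm and 10.7 degrees, less where a joint would pass 70% of its speed; a pose out of reach is approached as far as the arm can. A call with a gripper value outside its range is refused whole. The fingers move at their own pace and stop on an object; FORCE is the grip in N (left out, the last holds). Time passes only in rows, so rows that repeat a pose let the fingers close. It gives the time, the measured TCP pose, the force, the opening and the grip force at its end, in the units of the state.
- manip.get_state(): the state, without advancing time (a new reading comes with each control period).
- manip.get_image(name): name is "side" or "top" or "wrist"; returns a dict with "pixels" (420x560x3 uint8, blue, green, red), "depth" (420x560 float32, m along the optical axis (not along the pixel's ray), 0 where there is no reading), "fx", "fy", "cx", "cy" (pixels), "D" ([k1, k2, p1, p2, k3] as OpenCV has them; the pictures are not rectified), "pose" (4x4, takes a point from camera to world coordinates). Camera axes: x right, y down, z forward; pixel columns grow to the right and rows downward; lengths in m; the calibration is good to about 2 mm. A picture is of the moment at which its call begins.
- manip.sign_off(): hands the job in; it is judged then, once.
The state is a dict: "clock": time; "qpos": joint angles; "qd": joint speeds; "effort": joint torques, N m; "position": TCP position; "ee_rot": TCP orientation; "contact_force": force on the tool from outside, world axes, zero at the start; "moment": the same for the moment, N m; "width": finger opening in m; "gripper_force": force on a finger pad.
Only numpy, scipy, OpenCV 4.12 (cv2) and the standard library are available. Lean on these libraries where they do the work, as an engineer would, in place of code of your own. Each camera call takes 0.05 s, during which the arm holds its last target. There are 200 camera calls.

## Working session

There is one attempt and no reset: what is moved stays moved. The work goes in short steps, Python scripts to look and compute and a shell command to move; the robot and the scene stay as the last step left them, time stands still between calls to the robot, and variables do not carry over. Pictures are saved under pics/ and viewed, at most 10 in all, crops included, and the job is handed in when it is done.

```bash
mkdir -p pics
cat > h.py <<'E'
from rig import manip
import numpy as np, cv2
def cam(n):
    d=manip.get_image(n); d['K']=np.array([[d['fx'],0,d['cx']],[0,d['fy'],d['cy']],[0,0,1.]]); d['D']=np.array(d['D'],float); d['pose']=np.array(d['pose']); return d
def ray(d,uv):
    p=cv2.undistortPoints(np.array(uv,float).reshape(-1,1,2),d['K'],d['D']).reshape(-1,2)
    v=np.c_[p,np.ones(len(p))]@d['pose'][:3,:3].T
    return d['pose'][:3,3],v
def plane(d,uv,z):
    o,v=ray(d,uv); return o+v*((z-o[2])/v[:,2])[:,None]
def dep(d,uv):
    o,v=ray(d,uv); uv=np.array(uv,int).reshape(-1,2)
    return o+v*d['depth'][uv[:,1],uv[:,0]][:,None]
def cloud(d):
    H,W=d['depth'].shape; u,v=np.meshgrid(np.arange(W),np.arange(H))
    o,r=ray(d,np.c_[u.ravel(),v.ravel()]); P=o+r*d['depth'].reshape(-1,1); return P.reshape(H,W,3)
E
python3 - <<'E'
from h import *
print(manip.grip_point_offset, manip.get_state())
a=[]
for n in("top","side"):
    d=cam(n); cv2.imwrite(f'pics/{n}0.png',d['pixels']); np.savez(f'{n}0.npz',**d); print(n,d['pose'].round(3).tolist(),d['fx'])
E
```

```text
0.0187 {'clock': 0.0, 'qpos': array([-1.23398541e+00,  2.76597253e-01,  1.50614292e+00,  1.38130942e-05,
        1.36068922e+00, -1.20980223e-01]), 'qd': array([-6.81590168e-05,  2.72566765e-03,  2.35541377e-04,  9.38910362e-04,
        1.36148159e-04, -7.56338110e-04]), 'effort': array([ 2.77485087e-03, -4.16772366e+01, -2.45805627e+01,  2.99887279e-04,
        1.11603033e-02, -9.33645310e-06]), 'position': array([ 0.25396518, -0.51528501,  0.23043452]), 'ee_rot': array([-9.13753661e-04,  9.73917504e-01,  2.26900533e-01, -9.21997696e-05]), 'contact_force': array([-0.16067163, -0.11274715, -0.33390715]), 'moment': array([ 0.01831313, -0.07803367, -0.02495829]), 'gripper_force': 0.0, 'width': 0.08524763468707569}
top [[-0.01, -0.983, 0.182, 0.327], [-1.0, 0.014, 0.018, -0.015], [-0.021, -0.182, -0.983, 1.449], [0.0, 0.0, 0.0, 1.0]] 510.2254121690661
side [[0.966, -0.166, 0.2, 0.35], [-0.259, -0.671, 0.695, -0.747], [0.019, -0.723, -0.691, 0.852], [0.0, 0.0, 0.0, 1.0]] 394.73536367502214
```

View pics/top0.png

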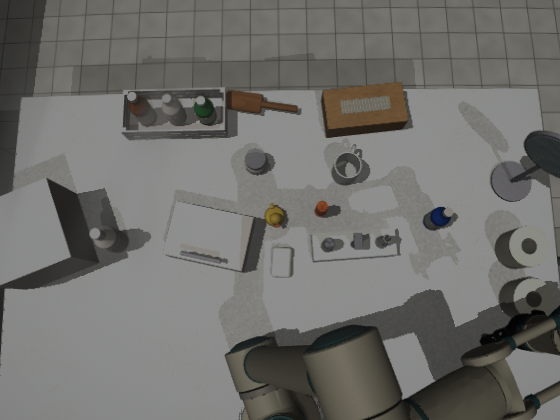

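View pics/side0.png

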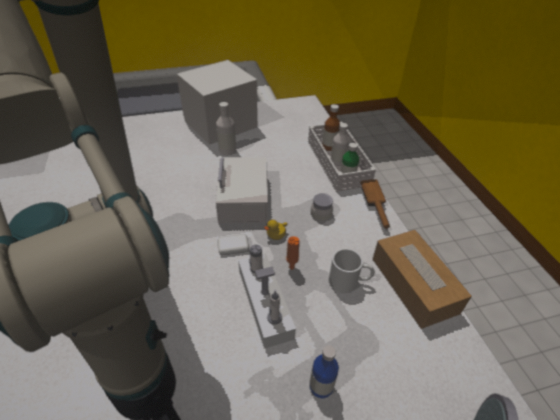

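The top view shows the shut dock at (210,235) with its bar handle at (201,257), and the holder at (353,247). In the holder stand a grey-white round tool at (328,244), the T-head razor at (361,241) and a thin-topped tool at (388,240). An orange shaver look-alike stands outside it at (321,209). The side view agrees: (256,257), (265,275), (275,305), orange at (293,248).

Run:
```python
from h import *
t=dict(np.load('top0.npz'));s=dict(np.load('side0.npz'))
C=cloud(t);S=cloud(s)
def fit(m,name,C):
    P=C[m]; r=cv2.minAreaRect((P[:,:2]*1000).astype(np.float32)); print(name,len(P),'z',np.median(P[:,2]).round(4),'rect mm',np.round(r[0],1),np.round(r[1],1),round(r[2],1))
for nm,CC in(('top',C),('side',S)):
    x,y,z=CC[...,0],CC[...,1],CC[...,2]
    dock=(x>.25)&(x<.6)&(y>.1)&(y<.5)
    m=dock&(z>.07)&(z<.095); m=cv2.morphologyEx(m.astype(np.uint8),cv2.MORPH_OPEN,np.ones((3,3)))
    n,l,st,_=cv2.connectedComponentsWithStats(m); fit(l==1+st[1:,4].argmax(),nm+' lid',CC)
    fit(dock&(z>.105)&(z<.13)&(y<.42),nm+' bar',CC)
    ho=(x>.25)&(x<.48)&(y<-.03)&(y>-.4)
    m=ho&(z>.042)&(z<.058); m=cv2.morphologyEx(m.astype(np.uint8),cv2.MORPH_OPEN,np.ones((3,3)))
    n,l,st,_=cv2.connectedComponentsWithStats(m); fit(l==1+st[1:,4].argmax(),nm+' holder',CC)
    m=(ho&(z>.075)&(z<.2)).astype(np.uint8); n,l,st,ce=cv2.connectedComponentsWithStats(m)
    for i in range(1,n):
        if st[i,4]>8: P=CC[l==i]; print(nm,'tool',ce[i].round(),st[i,4],P.mean(0).round(4),'zmax',P[:,2].max().round(4), 'top',P[P[:,2]>P[:,2].max()-.012].mean(0).round(4))
a=cv2.resize(t['pixels'][195:280,150:270],(600,425),interpolation=3);a=cv2.resize(t['pixels'][190:270,300:410],(800,582),interpolation=3)
b=cv2.resize(s['pixels'][225:350,225:345],(570,582),interpolation=3)
a=cv2.resize(a,(430,313));b=cv2.resize(b,(360,375));c=np.zeros((375,790,3),np.uint8);c[:313,:430]=a;c[:,430:]=b
cv2.imwrite('pics/crop.png',cv2.convertScaleAbs(c,alpha=1.4))
```

```text
top lid 3898 z 0.0843 rect mm [503.3 192.5] [216.4 151.1] 77.4
top bar 171 z 0.1235 rect mm [440.9 203.6] [110.2  11.1] 77.7
top holder 1038 z 0.0509 rect mm [ 457.2 -208.7] [ 44.6 229.8] 0.2
top tool [385. 242.] 61 [ 0.4749 -0.2786  0.1204] zmax 0.1589 top [ 0.4787 -0.283   0.1514]
top tool [328. 245.] 118 [ 0.4674 -0.1296  0.1192] zmax 0.134 top [ 0.4698 -0.131   0.1269]
top tool [357. 244.] 92 [ 0.4684 -0.2058  0.1255] zmax 0.1386 top [ 0.4678 -0.2062  0.1299]
side lid 1873 z 0.0829 rect mm [502.8 192.8] [218.7 148. ] 76.2
side bar 88 z 0.1221 rect mm [439.9 202.7] [104.7  10.5] 77.3
side holder 1181 z 0.049 rect mm [ 458.6 -208.9] [ 40.2 232.4] 3.3
side tool [254. 255.] 217 [ 0.4675 -0.1408  0.1087] zmax 0.1287 top [ 0.4689 -0.1359  0.1238]
side tool [262. 277.] 160 [ 0.4698 -0.2112  0.1145] zmax 0.1308 top [ 0.4674 -0.21    0.1266]
side tool [272. 304.] 123 [ 0.4745 -0.2879  0.114 ] zmax 0.1569 top [ 0.4796 -0.284   0.1509]
```

View pics/crop.png

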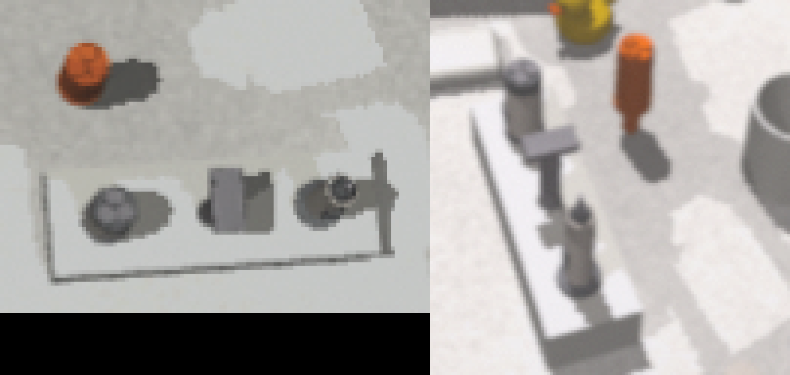

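Two tools could be the shaver: the grey-white one in the holder, at top (328,244), and the orange one standing outside it, at (321,209). The enlarged crop confirms that the white one in the holder (crop 112,212) is the target. The brush is the thin-topped tool at crop (340,190), and the razor is in the middle. The lid size (217x150 mm, z 0.084), bar height and holder height all match the text. I'm moving above the bar now.

```bash
python3 -m pendant '[{"jaw":1,"tx":18.6,"ty":71.9,"tz":2,"az":51.3},{"jaw":1,"tx":18.6,"ty":71.9,"tz":2,"az":51.3},{"jaw":1,"tx":18.6,"ty":71.9,"tz":2,"az":51.3},{"jaw":1,"tx":18.6,"ty":71.9,"tz":2,"az":51.3},{"jaw":1,"tx":18.6,"ty":71.9,"tz":2,"az":51.3},{"jaw":1,"tx":18.6,"ty":71.9,"tz":2,"az":51.3},{"jaw":1,"tx":18.6,"ty":71.9,"tz":2,"az":51.3},{"jaw":1,"tx":18.6,"ty":71.9,"tz":2,"az":51.3},{"jaw":1,"tx":18.6,"ty":71.9,"tz":2,"az":51.3},{"jaw":1,"tx":18.6,"ty":71.9,"tz":2,"az":51.3}]' 40
python3 -m pendant '[{"jaw":0},{"jaw":0}]'
python3 - <<'E'
from h import *
st=manip.get_state(); print(st['position'],st['ee_rot'],st['qpos'])
d=cam('wrist'); cv2.imwrite('pics/w1.png',d['pixels']); print(d['pose'].round(3).tolist())
C=cloud(d); z=C[...,2]
for a,b in((.105,.135),(.07,.095)):
    m=(z>a)&(z<b)
    P=C[m]; 
    if len(P): r=cv2.minAreaRect((P[:,:2]*1000).astype(np.float32)); print(len(P),np.median(P,0).round(4),P[:,2].max(),r)
E
```

```text
[ 0.25396263 -0.51533902  0.23050721] [-8.52489788e-04  9.73916199e-01  2.26906375e-01 -8.37405044e-05] [-1.23402320e+00  2.76560694e-01  1.50601286e+00  1.74406863e-05
  1.36073220e+00 -1.21030738e-01]
[[0.442, -0.864, -0.242, 0.315], [-0.897, -0.426, -0.118, -0.485], [-0.001, 0.269, -0.963, 0.372], [0.0, 0.0, 0.0, 1.0]]
4398 [ 0.4089 -0.6335  0.0822] 0.09499349543188373 ((379.309326171875, -654.2301025390625), (226.4484100341797, 79.96854400634766), 0.2682996690273285)invalid input at $[0]: expected keys jaw, tx, ty, tz, ax, ay, az
invalid input at $[0]: expected keys jaw, tx, ty, tz, ax, ay, az
```

View pics/w1.png

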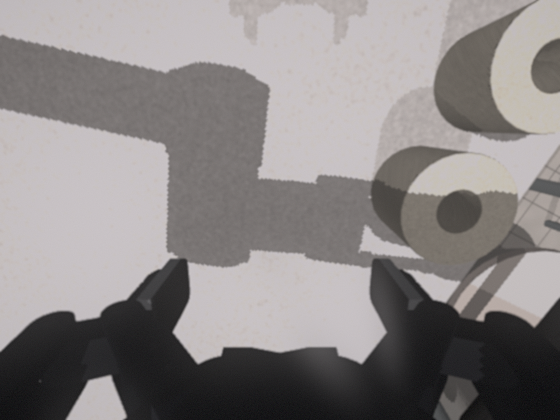

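The moves were refused because each row needs every key. The wrist picture shows only rolls at (460,210) and (540,70), from the start pose. I'm resending with all keys.

```bash
python3 -m pendant '[{"jaw":1,"tx":18.6,"ty":71.9,"tz":2,"ax":0,"ay":0,"az":51.3},{"jaw":1,"tx":18.6,"ty":71.9,"tz":2,"ax":0,"ay":0,"az":51.3},{"jaw":1,"tx":18.6,"ty":71.9,"tz":2,"ax":0,"ay":0,"az":51.3},{"jaw":1,"tx":18.6,"ty":71.9,"tz":2,"ax":0,"ay":0,"az":51.3},{"jaw":1,"tx":18.6,"ty":71.9,"tz":2,"ax":0,"ay":0,"az":51.3},{"jaw":1,"tx":18.6,"ty":71.9,"tz":2,"ax":0,"ay":0,"az":51.3},{"jaw":1,"tx":18.6,"ty":71.9,"tz":2,"ax":0,"ay":0,"az":51.3},{"jaw":1,"tx":18.6,"ty":71.9,"tz":2,"ax":0,"ay":0,"az":51.3},{"jaw":1,"tx":18.6,"ty":71.9,"tz":2,"ax":0,"ay":0,"az":51.3},{"jaw":1,"tx":18.6,"ty":71.9,"tz":2,"ax":0,"ay":0,"az":51.3}]' 40
python3 - <<'E'
from h import *
st=manip.get_state(); print(st['clock'],st['position'],st['ee_rot'],st['qpos'])
d=cam('wrist'); cv2.imwrite('pics/w2.png',d['pixels'])
C=cloud(d); z=C[...,2]
dk=(C[...,0]>.3)&(C[...,0]<.65)&(C[...,1]>0)&(C[...,1]<.42)
for a,b in((.108,.135),(.075,.095)):
    P=C[(z>a)&(z<b)&dk]
    if len(P): r=cv2.minAreaRect((P[:,:2]*1000).astype(np.float32)); print(len(P),np.median(P,0).round(4),P[:,2].max(),r)
E
```

```text
clock: 1.4
position: [0.4107, 0.0911, 0.2483]
ee_rot: [0.0, 0.78, 0.626, 0.0]
contact_force: [-0.3, -0.3, -0.0]
width: 0.0854
gripper_force: 0.0
1.4 [0.41068023 0.09107357 0.2483245 ] [4.82221225e-04 7.79627978e-01 6.26242693e-01 2.71471580e-04] [ 5.29025183e-02  2.82325672e-02  1.76906826e+00 -4.77951827e-04
  1.34328779e+00  2.70357228e-01]
1781 [0.441  0.2042 0.122 ] 0.12477109066396175 ((440.537353515625, 199.72573852539062), (99.326171875, 11.012407302856445), 77.54995727539062)
27432 [0.5024 0.1718 0.0824] 0.08556472506294338 ((497.2545471191406, 166.11895751953125), (168.114013671875, 150.16355895996094), 77.48194885253906)
```

```bash
python3 -m pendant '[{"jaw":1,"tx":2.9,"ty":10.5,"tz":0,"ax":0,"ay":0,"az":0},{"jaw":1,"tx":2.9,"ty":10.5,"tz":-5,"ax":0,"ay":0,"az":0},{"jaw":1,"tx":2.9,"ty":10.5,"tz":-7,"ax":0,"ay":0,"az":0},{"jaw":1,"tx":2.9,"ty":10.5,"tz":-7,"ax":0,"ay":0,"az":0}]'
python3 - <<'E'
from h import *
st=manip.get_state(); print(st['position'],st['ee_rot'],st['contact_force'])
E
```

```text
clock: 1.95
position: [0.4379, 0.1939, 0.1761]
ee_rot: [-0.001, 0.779, 0.627, -0.003]
contact_force: [-0.8, -0.2, -0.7]
width: 0.0854
gripper_force: 0.0
[0.43789589 0.19390706 0.17610921] [-0.00100787  0.7792875   0.62666046 -0.00257976] [-0.81678716 -0.24319589 -0.65963949]
```

```bash
python3 -m pendant '[{"jaw":1,"tx":0.3,"ty":0.9,"tz":-4,"ax":0,"ay":0,"az":0},{"jaw":1,"tx":0.3,"ty":0.9,"tz":-7.3,"ax":0,"ay":0,"az":0},{"jaw":1,"tx":0.3,"ty":0.9,"tz":-7.3,"ax":0,"ay":0,"az":0},{"jaw":-1,"tx":0.3,"ty":0.9,"tz":-7.3,"ax":0,"ay":0,"az":0},{"jaw":-1,"tx":0.3,"ty":0.9,"tz":-7.3,"ax":0,"ay":0,"az":0},{"jaw":-1,"tx":0.3,"ty":0.9,"tz":-7.3,"ax":0,"ay":0,"az":0},{"jaw":-1,"tx":0.3,"ty":0.9,"tz":-7.3,"ax":0,"ay":0,"az":0},{"jaw":-1,"tx":0.3,"ty":0.9,"tz":-7.3,"ax":0,"ay":0,"az":0}]' 30
```

```text
clock: 2.95
position: [0.4415, 0.2034, 0.1058]
ee_rot: [-0.001, 0.78, 0.626, -0.0]
contact_force: [-2.3, 1.0, 5.3]
width: 0.0097
gripper_force: 29.3
```

```bash
python3 -m pendant '[{"jaw":-1,"tx":0.9,"ty":-0.2,"tz":2.3,"ax":0,"ay":0,"az":0},{"jaw":-1,"tx":2.3,"ty":-0.5,"tz":4.5,"ax":0,"ay":0,"az":0},{"jaw":-1,"tx":3.9,"ty":-0.9,"tz":6.3,"ax":0,"ay":0,"az":0},{"jaw":-1,"tx":5.9,"ty":-1.3,"tz":7.8,"ax":0,"ay":0,"az":0},{"jaw":-1,"tx":8.1,"ty":-1.8,"tz":9,"ax":0,"ay":0,"az":0},{"jaw":-1,"tx":10.4,"ty":-2.3,"tz":9.8,"ax":0,"ay":0,"az":0},{"jaw":-1,"tx":12.9,"ty":-2.8,"tz":10.1,"ax":0,"ay":0,"az":0},{"jaw":-1,"tx":12.9,"ty":-2.8,"tz":10.1,"ax":0,"ay":0,"az":0}]'
```

```text
clock: 3.95
position: [0.5739, 0.1738, 0.2077]
ee_rot: [0.002, 0.78, 0.626, 0.001]
contact_force: [-1.6, -2.0, 7.4]
width: 0.0094
gripper_force: 31.3
```

```bash
python3 -m pendant '[{"jaw":-1,"tx":2.4,"ty":-0.5,"tz":-0.1,"ax":0,"ay":0,"az":0},{"jaw":-1,"tx":4.8,"ty":-1.1,"tz":-0.6,"ax":0,"ay":0,"az":0},{"jaw":-1,"tx":7.1,"ty":-1.6,"tz":-1.6,"ax":0,"ay":0,"az":0},{"jaw":-1,"tx":8.2,"ty":-1.8,"tz":-2.2,"ax":0,"ay":0,"az":0},{"jaw":-1,"tx":8.2,"ty":-1.8,"tz":-2.2,"ax":0,"ay":0,"az":0}]'
```

```text
clock: 4.58
position: [0.654, 0.1559, 0.183]
ee_rot: [0.0, 0.78, 0.626, -0.001]
contact_force: [-0.1, -4.0, 1.3]
width: 0.0098
gripper_force: 31.2
```

```bash
python3 -m pendant '[{"jaw":-0.5,"tx":0,"ty":0,"tz":0,"ax":0,"ay":0,"az":0},{"jaw":-0.5,"tx":0,"ty":0,"tz":0,"ax":0,"ay":0,"az":0},{"jaw":-0.5,"tx":0,"ty":0,"tz":3,"ax":0,"ay":0,"az":0},{"jaw":-0.5,"tx":0,"ty":0,"tz":7,"ax":0,"ay":0,"az":0},{"jaw":-0.5,"tx":-5,"ty":0,"tz":13,"ax":0,"ay":0,"az":0},{"jaw":-0.5,"tx":-11,"ty":0,"tz":13,"ax":0,"ay":0,"az":0},{"jaw":-0.5,"tx":-17,"ty":0,"tz":13,"ax":0,"ay":0,"az":0},{"jaw":0.2,"tx":-20,"ty":0,"tz":13,"ax":0,"ay":0,"az":0},{"jaw":0.2,"tx":-20,"ty":0,"tz":13,"ax":0,"ay":0,"az":0}]'
python3 - <<'E'
from h import *
d=cam('wrist'); np.savez('w3.npz',**d)
t=cam('top'); np.savez('t3.npz',**t)
s=cam('side')
cv2.imwrite('pics/w3.png',np.hstack([cv2.resize(d['pixels'],(400,300)),cv2.resize(s['pixels'],(400,300))]))
E
```

```text
clock: 5.7
position: [0.4506, 0.1578, 0.3156]
ee_rot: [0.0, 0.779, 0.627, 0.001]
contact_force: [0.2, 0.8, 0.3]
width: 0.0512
gripper_force: 0.0
```

View pics/w3.png

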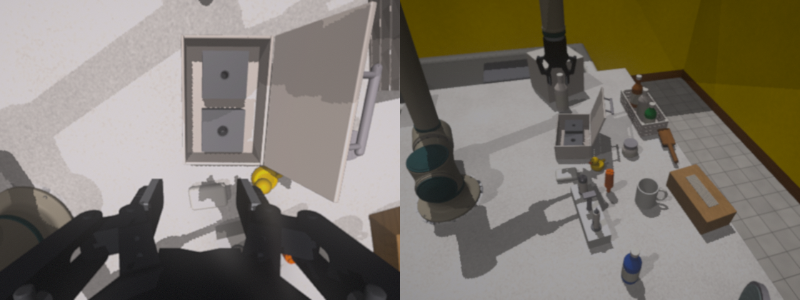

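The lid stands open (its panel and bar are on the right in the wrist view). The two grey blocks show their holes at wrist (224,75) and (222,130) in the scaled view. Next I measure them.

Run:
```python
from h import *
for f in('w3','t3'):
    d=dict(np.load(f+'.npz')); g=cv2.cvtColor(d['pixels'],cv2.COLOR_BGR2GRAY); C=cloud(d)
    # block: cloud near z .055 inside dock
    c0=np.array([.503,.1925]); ux=np.array([.976,-.216]);uy=np.array([.216,.976])
    L=np.stack([(C[...,:2]-c0)@ux,(C[...,:2]-c0)@uy],-1)
    m=(abs(L[...,0])<.05)&(abs(L[...,1])<.1)&(abs(C[...,2]-.055)<.012)
    print(f,'blocks z',np.median(C[...,2][m]))
    P0=plane(d,np.stack(np.meshgrid(np.arange(560),np.arange(420)),-1).reshape(-1,2),.055).reshape(420,560,3)
    for sg in(1,-1):
        q=c0+uy*.05*sg; roi=np.linalg.norm(P0[...,:2]-q,axis=-1)<.025
        med=np.median(g[roi]); mm=(roi&(g<med*.62)).astype(np.uint8)
        n,l,st,ce=cv2.connectedComponentsWithStats(mm)
        if n<2: print(f,sg,'none',med,g[roi].min());continue
        i=1+st[1:,4].argmax(); P=P0[l==i][:,:2]; r=cv2.minAreaRect((P*1000).astype(np.float32))
        print(f,sg,'px',ce[i].round(1),st[i,4],'ctr',P.mean(0).round(4),r, 'local',((P.mean(0)-c0)@ux).round(4),((P.mean(0)-c0)@uy).round(4))
d=dict(np.load('w3.npz'))
a=d['pixels'][40:250,250:390]; cv2.imwrite('pics/holes.png',cv2.resize(a,(400,600),interpolation=cv2.INTER_CUBIC))
```

```text
w3 blocks z 0.05387248680930243
w3 1 px [314.3 104.4] 71 ctr [0.5137 0.2405] ((513.250244140625, 240.44664001464844), (10.793063163757324, 10.047536849975586), 79.14337158203125) local 0.0 0.0491
w3 -1 px [311.3 182.5] 111 ctr [0.4914 0.1439] ((491.0883483886719, 144.0010986328125), (14.91128921508789, 16.175159454345703), 77.62025451660156) local -0.0008 -0.0499
t3 blocks z 0.05569444652608713
t3 1 px [197.5 231.4] 16 ctr [0.517  0.2233] ((517.9832153320312, 224.15806579589844), (29.35005760192871, 4.365380764007568), 19.138349533081055) local 0.007 0.0331
t3 -1 px [226.8 240.2] 38 ctr [0.4918 0.1418] ((491.58795166015625, 141.92318725585938), (15.780092239379883, 17.450592041015625), 44.84975814819336) local 0.0 -0.0519
```

View pics/holes.png

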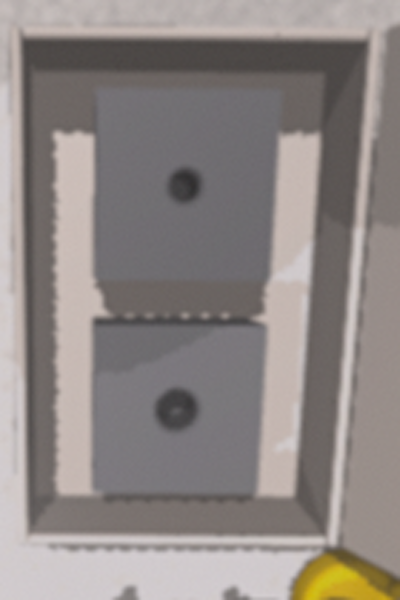

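The upper block's hole, about 11 mm dark at crop (184,185), is the narrow one at (0.5135,0.2405). The lower one, about 16 mm at crop (176,410), is the wide one at (0.491,0.1437). They are 99 mm apart and the block top is at z≈0.054, as described. Next I hover over the holder.

```bash
python3 -m pendant '[{"jaw":0.2,"tx":1.5,"ty":-36,"tz":1.5,"ax":0,"ay":0,"az":16},{"jaw":0.2,"tx":1.5,"ty":-36,"tz":1.5,"ax":0,"ay":0,"az":16},{"jaw":0.2,"tx":1.5,"ty":-36,"tz":1.5,"ax":0,"ay":0,"az":16},{"jaw":0.2,"tx":1.5,"ty":-36,"tz":1.5,"ax":0,"ay":0,"az":16},{"jaw":0.2,"tx":1.5,"ty":-36,"tz":1.5,"ax":0,"ay":0,"az":16},{"jaw":0.2,"tx":1.5,"ty":-36,"tz":1.5,"ax":0,"ay":0,"az":16},{"jaw":0.2,"tx":1.5,"ty":-36,"tz":1.5,"ax":0,"ay":0,"az":16},{"jaw":0.2,"tx":1.5,"ty":-36,"tz":1.5,"ax":0,"ay":0,"az":16}]'
cat > meas.py <<'E'
from h import *
import sys
st=manip.get_state(); print('TCP',st['position'].round(4),st['ee_rot'].round(4))
d=cam('wrist'); np.savez(sys.argv[1]+'.npz',**d); C=cloud(d); z=C[...,2]
cv2.imwrite(f'pics/{sys.argv[1]}.png',d['pixels'])
for nm,q in(('shaver',(.470,-.132)),('razor',(.468,-.207)),('brush',(.479,-.283)),('orange',(.53,-.12))):
    near=np.linalg.norm(C[...,:2]-q,axis=-1)<.035
    for a,b in((.053,.059),(.075,.11),(.117,.123),(.123,.131),(.131,.139),(.139,.148),(.148,.163)):
        P=C[near&(z>a)&(z<b)]
        if len(P)>6:
            c,r=cv2.minEnclosingCircle((P[:,:2]*1000).astype(np.float32)); print(nm,(a,b),len(P),'mean',P.mean(0).round(4),'circ',np.round(c,1),round(r,1))
E
python3 meas.py w4
```

```text
clock: 6.85
position: [0.4692, -0.2032, 0.3284]
ee_rot: [-0.001, 0.685, 0.728, 0.0]
contact_force: [0.5, 0.4, -0.1]
width: 0.0513
gripper_force: 0.0
TCP [ 0.4692 -0.2032  0.3284] [-9.000e-04  6.854e-01  7.282e-01  3.000e-04]
shaver (0.075, 0.11) 14 mean [ 0.4569 -0.1326  0.0848] circ [ 457.2 -132.6] 5.3
shaver (0.117, 0.123) 196 mean [ 0.4731 -0.1317  0.1221] circ [ 473.5 -131.7] 15.3
shaver (0.123, 0.131) 413 mean [ 0.4734 -0.1319  0.1249] circ [ 473.5 -131.9] 14.7
razor (0.053, 0.059) 8 mean [ 0.4756 -0.1991  0.0569] circ [ 476.1 -200.2] 5.6
razor (0.075, 0.11) 35 mean [ 0.4773 -0.1988  0.0891] circ [ 477.8 -201.7] 7.1
razor (0.117, 0.123) 27 mean [ 0.4795 -0.1957  0.1217] circ [ 476.5 -195.9] 19.1
razor (0.123, 0.131) 686 mean [ 0.478  -0.2063  0.1273] circ [ 478.1 -206.1] 22.4
brush (0.053, 0.059) 186 mean [ 0.4819 -0.2757  0.0549] circ [ 482.3 -281.2] 16.9
brush (0.075, 0.11) 151 mean [ 0.4809 -0.2734  0.0934] circ [ 482.3 -279.4] 11.2
brush (0.117, 0.123) 29 mean [ 0.4812 -0.2734  0.1204] circ [ 482.1 -279.7] 10.5
brush (0.123, 0.131) 39 mean [ 0.481  -0.2732  0.1269] circ [ 481.9 -279.3] 10.4
brush (0.131, 0.139) 142 mean [ 0.4818 -0.2777  0.1352] circ [ 482.3 -281.1] 10.7
brush (0.139, 0.148) 79 mean [ 0.4823 -0.2793  0.142 ] circ [ 482.4 -280.9] 6.8
brush (0.148, 0.163) 30 mean [ 0.4822 -0.2806  0.1547] circ [ 482.3 -281.3] 2.8
orange (0.053, 0.059) 19 mean [ 0.5598 -0.1178  0.0555] circ [ 562.3 -117.2] 10.6
orange (0.075, 0.11) 168 mean [ 0.56   -0.1178  0.0959] circ [ 562.8 -117.2] 10.7
```

View pics/w4.png

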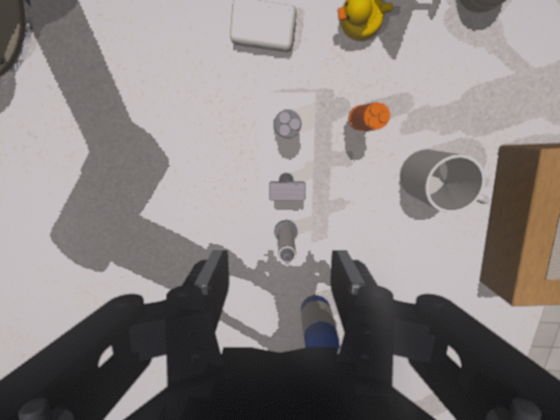

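Wrist view: shaver at (288,124), razor at (288,188), brush at (287,245), orange look-alike at (370,116). The measured tops are 0.125 (shaver) and 0.155 (brush), both consistent with the text. I'm grasping the shaver.

```bash
python3 -m pendant '[{"jaw":0.2,"tx":0.4,"ty":6,"tz":0,"ax":0,"ay":0,"az":0},{"jaw":0.2,"tx":0.4,"ty":7.1,"tz":-6,"ax":0,"ay":0,"az":0},{"jaw":0.2,"tx":0.4,"ty":7.1,"tz":-12,"ax":0,"ay":0,"az":0},{"jaw":0.2,"tx":0.4,"ty":7.1,"tz":-17,"ax":0,"ay":0,"az":0},{"jaw":0.2,"tx":0.4,"ty":7.1,"tz":-17,"ax":0,"ay":0,"az":0}]'
```

```text
clock: 7.52
position: [0.4698, -0.1291, 0.1563]
ee_rot: [-0.004, 0.684, 0.729, -0.001]
contact_force: [-0.9, 0.3, -0.3]
width: 0.0515
gripper_force: 0.0
```

```bash
python3 -m pendant '[{"jaw":0.2,"tx":0,"ty":0,"tz":-4,"ax":0,"ay":0,"az":0},{"jaw":0.2,"tx":0,"ty":0,"tz":-8,"ax":0,"ay":0,"az":0},{"jaw":0.2,"tx":0,"ty":0,"tz":-8,"ax":0,"ay":0,"az":0},{"jaw":-1,"tx":0,"ty":0,"tz":-8,"ax":0,"ay":0,"az":0},{"jaw":-1,"tx":0,"ty":0,"tz":-8,"ax":0,"ay":0,"az":0},{"jaw":-1,"tx":0,"ty":0,"tz":-8,"ax":0,"ay":0,"az":0},{"jaw":-1,"tx":0,"ty":0,"tz":-8,"ax":0,"ay":0,"az":0}]' 50
```

```text
clock: 8.4
position: [0.4747, -0.1326, 0.0818]
ee_rot: [0.003, 0.685, 0.728, 0.001]
contact_force: [-0.8, 1.4, 8.1]
width: 0.0309
gripper_force: 49.5
```

```bash
python3 -m pendant '[{"jaw":-1,"tx":0,"ty":0,"tz":5,"ax":0,"ay":0,"az":0},{"jaw":-1,"tx":0,"ty":0,"tz":10,"ax":0,"ay":0,"az":0},{"jaw":-1,"tx":0,"ty":4,"tz":12,"ax":0,"ay":0,"az":0},{"jaw":-1,"tx":0.5,"ty":9,"tz":12,"ax":0,"ay":0,"az":0},{"jaw":-1,"tx":1,"ty":15,"tz":12,"ax":0,"ay":0,"az":0},{"jaw":-1,"tx":1.5,"ty":21,"tz":12,"ax":0,"ay":0,"az":0},{"jaw":-1,"tx":1.6,"ty":26,"tz":11,"ax":0,"ay":0,"az":0},{"jaw":-1,"tx":1.6,"ty":27.6,"tz":7,"ax":0,"ay":0,"az":0},{"jaw":-1,"tx":1.6,"ty":27.6,"tz":7,"ax":0,"ay":0,"az":0},{"jaw":-1,"tx":1.6,"ty":27.6,"tz":7,"ax":0,"ay":0,"az":0}]'
python3 - <<'E'
from h import *
st=manip.get_state(); print(st['position'],st['ee_rot'])
d=cam('wrist'); np.savez('w5.npz',**d); s=cam('side')
cv2.imwrite('pics/w5.png',np.hstack([d['pixels'][60:360,80:480],cv2.resize(s['pixels'][120:270,200:400],(400,300))]))
E
```

```text
clock: 9.65
position: [0.4894, 0.1435, 0.1505]
ee_rot: [0.001, 0.685, 0.729, 0.001]
contact_force: [0.4, -0.1, -1.3]
width: 0.0308
gripper_force: 51.5
[0.4894268  0.14353891 0.15046881] [8.37828588e-04 6.85042997e-01 7.28501915e-01 5.92390052e-04]
```

View pics/w5.png

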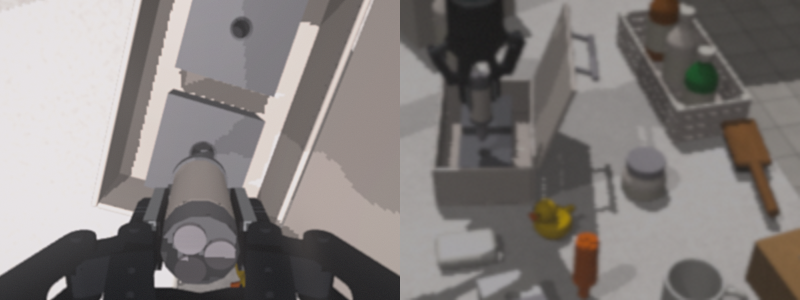

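The shaver's pin is held upright above the wide socket (crop 203,148). The narrow socket is visible at crop (241,27). I'm lowering it with a force check.

```bash
python3 - <<'E'
from h import *
d=dict(np.load('w5.npz')); g=cv2.cvtColor(d['pixels'],cv2.COLOR_BGR2GRAY)
P0=plane(d,np.stack(np.meshgrid(np.arange(560),np.arange(420)),-1).reshape(-1,2),.055).reshape(420,560,3)
roi=np.linalg.norm(P0[...,:2]-(.5135,.2405),axis=-1)<.02
m=roi&(g<np.median(g[roi])*.65); P=P0[m]; print(m.sum(),P.mean(0),cv2.minEnclosingCircle((P[:,:2]*1000).astype(np.float32)))
E
python3 -m pendant '[{"jaw":-1,"tx":0.1,"ty":0,"tz":-1.5,"ax":0,"ay":0,"az":0},{"jaw":-1,"tx":0.1,"ty":0,"tz":-2.7,"ax":0,"ay":0,"az":0},{"jaw":-1,"tx":0.1,"ty":0,"tz":-3.4,"ax":0,"ay":0,"az":0},{"jaw":-1,"tx":0.1,"ty":0,"tz":-3.8,"ax":0,"ay":0,"az":0},{"jaw":-1,"tx":0.1,"ty":0,"tz":-3.8,"ax":0,"ay":0,"az":0}]'
```

```text
262 [0.5135553  0.24018441 0.055     ] ((513.5298461914062, 240.30654907226562), 6.613956928253174)
clock: 10.38
position: [0.491, 0.1435, 0.1108]
ee_rot: [0.001, 0.685, 0.729, 0.001]
contact_force: [4.4, -2.8, -3.8]
width: 0.0308
gripper_force: 50.9
```

```bash
python3 -m pendant '[{"jaw":-1,"tx":0.1,"ty":-0.1,"tz":-0.6,"ax":0,"ay":0,"az":0},{"jaw":-1,"tx":0.1,"ty":-0.1,"tz":-1.2,"ax":0,"ay":0,"az":0},{"jaw":-1,"tx":0.1,"ty":-0.1,"tz":-1.8,"ax":0,"ay":0,"az":0},{"jaw":-1,"tx":0.1,"ty":-0.1,"tz":-2.2,"ax":0,"ay":0,"az":0},{"jaw":-1,"tx":0.1,"ty":-0.1,"tz":-2.4,"ax":0,"ay":0,"az":0},{"jaw":-1,"tx":0.1,"ty":-0.1,"tz":-2.4,"ax":0,"ay":0,"az":0}]'
```

```text
clock: 11.12
position: [0.4911, 0.143, 0.087]
ee_rot: [0.0, 0.685, 0.729, 0.0]
contact_force: [4.1, -1.9, -0.9]
width: 0.0308
gripper_force: 51.6
```

```bash
python3 -m pendant '[{"jaw":-1,"tx":0,"ty":0,"tz":-0.2,"ax":0,"ay":0,"az":0},{"jaw":-1,"tx":0,"ty":0,"tz":-0.3,"ax":0,"ay":0,"az":0},{"jaw":-1,"tx":0,"ty":0,"tz":-0.3,"ax":0,"ay":0,"az":0}]'
```

```text
clock: 11.5
position: [0.4912, 0.1429, 0.0869]
ee_rot: [0.001, 0.685, 0.729, 0.001]
contact_force: [-0.3, -3.4, 18.4]
width: 0.0305
gripper_force: 53.6
```

```bash
python3 -m pendant '[{"jaw":0.2,"tx":0,"ty":0,"tz":0.3,"ax":0,"ay":0,"az":0},{"jaw":0.2,"tx":0,"ty":0,"tz":0.3,"ax":0,"ay":0,"az":0},{"jaw":0.2,"tx":0,"ty":0,"tz":4,"ax":0,"ay":0,"az":0},{"jaw":0.2,"tx":0,"ty":0,"tz":9,"ax":0,"ay":0,"az":0},{"jaw":0.2,"tx":0,"ty":-2,"tz":15,"ax":0,"ay":0,"az":0},{"jaw":0.2,"tx":-0.2,"ty":-8,"tz":16,"ax":0,"ay":0,"az":0},{"jaw":0.2,"tx":-0.4,"ty":-14,"tz":16,"ax":0,"ay":0,"az":0},{"jaw":0.2,"tx":-0.6,"ty":-20,"tz":16,"ax":0,"ay":0,"az":0}]'
python3 -m pendant '[{"jaw":0.2,"tx":-0.1,"ty":-6,"tz":0,"ax":0,"ay":0,"az":0},{"jaw":0.2,"tx":-0.2,"ty":-12,"tz":0,"ax":0,"ay":0,"az":0},{"jaw":0.2,"tx":-0.3,"ty":-18,"tz":0,"ax":0,"ay":0,"az":0},{"jaw":0.2,"tx":-0.3,"ty":-22.4,"tz":0,"ax":0,"ay":0,"az":0},{"jaw":0.2,"tx":-0.3,"ty":-22.4,"tz":-4,"ax":0,"ay":0,"az":0},{"jaw":0.2,"tx":-0.3,"ty":-22.4,"tz":-4,"ax":0,"ay":0,"az":0},{"jaw":0.2,"tx":-0.3,"ty":-22.4,"tz":-4,"ax":0,"ay":0,"az":0}]'
```

```text
clock: 12.5
position: [0.4834, -0.0576, 0.2435]
ee_rot: [-0.001, 0.685, 0.729, -0.0]
contact_force: [0.6, 0.3, -0.1]
width: 0.0511
gripper_force: 0.0
clock: 13.38
position: [0.4817, -0.2802, 0.2044]
ee_rot: [-0.0, 0.685, 0.729, 0.0]
contact_force: [0.5, -0.2, 0.6]
width: 0.0511
gripper_force: 0.0
```

```bash
python3 -m pendant '[{"jaw":0.2,"tx":0,"ty":-0.1,"tz":-4,"ax":0,"ay":0,"az":0},{"jaw":0.2,"tx":0,"ty":-0.1,"tz":-8,"ax":0,"ay":0,"az":0},{"jaw":0.2,"tx":0,"ty":-0.1,"tz":-10.4,"ax":0,"ay":0,"az":0},{"jaw":0.2,"tx":0,"ty":-0.1,"tz":-10.4,"ax":0,"ay":0,"az":0},{"jaw":-1,"tx":0,"ty":-0.1,"tz":-10.4,"ax":0,"ay":0,"az":0},{"jaw":-1,"tx":0,"ty":-0.1,"tz":-10.4,"ax":0,"ay":0,"az":0},{"jaw":-1,"tx":0,"ty":-0.1,"tz":-10.4,"ax":0,"ay":0,"az":0},{"jaw":-1,"tx":0,"ty":-0.1,"tz":-10.4,"ax":0,"ay":0,"az":0}]' 50
```

```text
clock: 14.38
position: [0.4828, -0.2826, 0.1023]
ee_rot: [0.002, 0.685, 0.729, 0.0]
contact_force: [-0.6, 0.9, 6.6]
width: 0.0207
gripper_force: 48.9
```

```bash
python3 -m pendant '[{"jaw":-1,"tx":0,"ty":0,"tz":4,"ax":0,"ay":0,"az":0},{"jaw":-1,"tx":0,"ty":0,"tz":9,"ax":0,"ay":0,"az":0},{"jaw":-1,"tx":0,"ty":0,"tz":15,"ax":0,"ay":0,"az":0},{"jaw":-1,"tx":0,"ty":2,"tz":16,"ax":0,"ay":0,"az":0},{"jaw":-1,"tx":0,"ty":8,"tz":16,"ax":0,"ay":0,"az":0},{"jaw":-1,"tx":0,"ty":14,"tz":16,"ax":0,"ay":0,"az":0},{"jaw":-1,"tx":1,"ty":20,"tz":16,"ax":0,"ay":0,"az":0},{"jaw":-1,"tx":2,"ty":26,"tz":16,"ax":0,"ay":0,"az":0},{"jaw":-1,"tx":3,"ty":32,"tz":16,"ax":0,"ay":0,"az":0}]'
python3 -m pendant '[{"jaw":-1,"tx":0,"ty":6,"tz":0,"ax":0,"ay":0,"az":0},{"jaw":-1,"tx":0,"ty":12,"tz":0,"ax":0,"ay":0,"az":0},{"jaw":-1,"tx":0.1,"ty":17,"tz":0,"ax":0,"ay":0,"az":0},{"jaw":-1,"tx":0.1,"ty":20.2,"tz":-3,"ax":0,"ay":0,"az":0},{"jaw":-1,"tx":0.1,"ty":20.2,"tz":-8,"ax":0,"ay":0,"az":0},{"jaw":-1,"tx":0.1,"ty":20.2,"tz":-8,"ax":0,"ay":0,"az":0},{"jaw":-1,"tx":0.1,"ty":20.2,"tz":-8,"ax":0,"ay":0,"az":0}]'
python3 - <<'E'
from h import *
st=manip.get_state(); p=st['position']; print(p,st['ee_rot'])
d=cam('wrist'); np.savez('w6.npz',**d); s=cam('side'); C=cloud(d)
near=np.linalg.norm(C[...,:2]-p[:2],axis=-1)<.03
z=C[...,2]-p[2]
for a,b in((-.04,-.02),(.03,.042),(.042,.06)):
    P=C[near&(z>a)&(z<b)]
    if len(P): print((a,b),len(P),P.mean(0).round(4),cv2.minEnclosingCircle((P[:,:2]*1000).astype(np.float32)),P[:,2].max())
cv2.imwrite('pics/w6.png',np.hstack([d['pixels'][60:360,80:480],cv2.resize(s['pixels'][120:270,200:400],(400,300))]))
E
```

```text
clock: 15.5
position: [0.5106, 0.0404, 0.2595]
ee_rot: [-0.0, 0.685, 0.729, -0.0]
contact_force: [0.7, -0.7, -1.4]
width: 0.0204
gripper_force: 49.1
clock: 16.38
position: [0.513, 0.2401, 0.1812]
ee_rot: [0.0, 0.685, 0.728, 0.001]
contact_force: [0.7, -0.0, -0.0]
width: 0.0208
gripper_force: 49.1
[0.51304205 0.24010701 0.18119036] [3.08865289e-04 6.85088180e-01 7.28459883e-01 5.37792459e-04]
(-0.04, -0.02) 362 [0.5117 0.2497 0.152 ] ((511.9060363769531, 243.46336364746094), 11.707225799560547) 0.1611534888888208
(0.03, 0.042) 3030 [0.5123 0.245  0.2172] ((512.5299682617188, 247.10403442382812), 29.117942810058594) 0.2231794006582718
(0.042, 0.06) 3145 [0.5134 0.2486 0.231 ] ((513.0360107421875, 240.19293212890625), 29.98904037475586) 0.2409376946717982
```

View pics/w6.png

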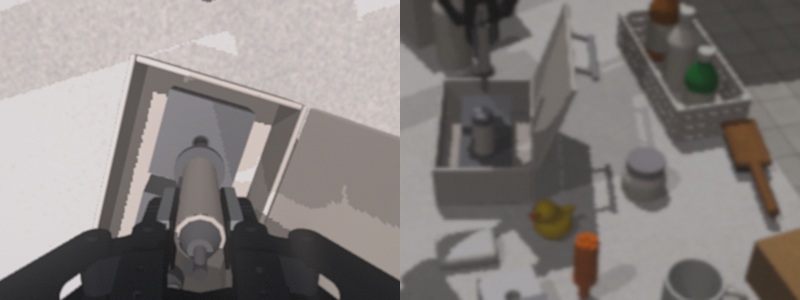

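Wrist view: the brush is held, its collar above the narrow block at (200,155). The side view shows the shaver upright in the dock. I'll fit the barrel circle in thin slices to get its axis.

Run:
```python
from h import *
from scipy.optimize import least_squares
d=dict(np.load('w6.npz')); C=cloud(d); p=np.array([.51304,.24011,.18119]); z=C[...,2]-p[2]
near=np.linalg.norm(C[...,:2]-p[:2],axis=-1)<.022
for a,b,R in((-.052,-.046,.017),(-.044,-.036,.011),(-.036,-.028,.011),(-.028,-.02,.011),(-.02,-.012,.011),(.043,.053,.003)):
    P=C[near&(z>a)&(z<b)][:,:2]
    if len(P)<10: continue
    f=least_squares(lambda c:np.linalg.norm(P-c,axis=1)-R,P.mean(0)-[0,.008],loss='soft_l1',f_scale=.001)
    print((a,b),len(P),f.x.round(4),'res',np.abs(f.fun).mean().round(5),'y max',P[:,1].max().round(4),'x',P[:,0].min().round(4),P[:,0].max().round(4))
```

```text
(-0.052, -0.046) 845 [0.5124 0.2379] res 0.00203 y max 0.2584 x 0.4958 0.5291
(-0.044, -0.036) 121 [0.5125 0.2409] res 0.00017 y max 0.2523 x 0.5016 0.523
(-0.036, -0.028) 134 [0.5125 0.2409] res 0.00015 y max 0.2523 x 0.5014 0.5235
(-0.028, -0.02) 168 [0.5123 0.2408] res 0.00023 y max 0.2522 x 0.5003 0.5234
(-0.02, -0.012) 189 [0.5123 0.2408] res 0.00027 y max 0.2527 x 0.5003 0.5229
(0.043, 0.053) 1049 [0.5132 0.2466] res 0.01016 y max 0.2554 x 0.4936 0.531
```

```bash
python3 -m pendant '[{"jaw":-1,"tx":0.1,"ty":-0.07,"tz":-1.5,"ax":0,"ay":0,"az":0},{"jaw":-1,"tx":0.1,"ty":-0.07,"tz":-2.8,"ax":0,"ay":0,"az":0},{"jaw":-1,"tx":0.1,"ty":-0.07,"tz":-3.4,"ax":0,"ay":0,"az":0},{"jaw":-1,"tx":0.1,"ty":-0.07,"tz":-3.9,"ax":0,"ay":0,"az":0},{"jaw":-1,"tx":0.1,"ty":-0.07,"tz":-4.4,"ax":0,"ay":0,"az":0},{"jaw":-1,"tx":0.1,"ty":-0.07,"tz":-4.7,"ax":0,"ay":0,"az":0},{"jaw":-1,"tx":0.1,"ty":-0.07,"tz":-4.7,"ax":0,"ay":0,"az":0}]'
```

```text
clock: 17.35
position: [0.5135, 0.2393, 0.133]
ee_rot: [-0.0, 0.685, 0.729, -0.0]
contact_force: [-1.2, -0.0, -0.5]
width: 0.0209
gripper_force: 49.1
```

```bash
python3 -m pendant '[{"jaw":-1,"tx":0,"ty":0,"tz":-0.6,"ax":0,"ay":0,"az":0},{"jaw":-1,"tx":0,"ty":0,"tz":-1.2,"ax":0,"ay":0,"az":0},{"jaw":-1,"tx":0,"ty":0,"tz":-1.8,"ax":0,"ay":0,"az":0},{"jaw":-1,"tx":0,"ty":0,"tz":-2.4,"ax":0,"ay":0,"az":0},{"jaw":-1,"tx":0,"ty":0,"tz":-2.7,"ax":0,"ay":0,"az":0},{"jaw":-1,"tx":0,"ty":0,"tz":-2.9,"ax":0,"ay":0,"az":0},{"jaw":-1,"tx":0,"ty":0,"tz":-2.9,"ax":0,"ay":0,"az":0}]'
```

```text
clock: 18.23
position: [0.5134, 0.2394, 0.1073]
ee_rot: [0.0, 0.685, 0.729, 0.001]
contact_force: [-4.9, -1.9, 17.4]
width: 0.0205
gripper_force: 51.2
```

The brush is seated at the predicted height, with 17 N of reaction. I'm releasing and backing off.

```bash
python3 -m pendant '[{"jaw":0.1,"tx":0,"ty":0,"tz":0.3,"ax":0,"ay":0,"az":0},{"jaw":0.1,"tx":0,"ty":0,"tz":0.3,"ax":0,"ay":0,"az":0},{"jaw":0.1,"tx":0,"ty":0,"tz":4,"ax":0,"ay":0,"az":0},{"jaw":0.1,"tx":0,"ty":0,"tz":9,"ax":0,"ay":0,"az":0},{"jaw":0.1,"tx":0,"ty":0,"tz":15,"ax":0,"ay":0,"az":0},{"jaw":0.1,"tx":-4,"ty":-3,"tz":19,"ax":0,"ay":0,"az":0},{"jaw":0.1,"tx":-6,"ty":-9,"tz":20,"ax":0,"ay":0,"az":0},{"jaw":0.1,"tx":-6,"ty":-12,"tz":20,"ax":0,"ay":0,"az":0},{"jaw":0.1,"tx":-6,"ty":-12,"tz":20,"ax":0,"ay":0,"az":0},{"jaw":0.1,"tx":-6,"ty":-12,"tz":20,"ax":0,"ay":0,"az":0}]'
python3 - <<'E'
from h import *
d=cam('wrist'); s=cam('side'); C=cloud(d)
for nm,q in(('brush',(.5135,.2402)),('shaver',(.491,.1435))):
    near=np.linalg.norm(C[...,:2]-q,axis=-1)<.03; Z=C[...,2]
    zm=np.percentile(Z[near],99.8); P=C[near&(Z>zm-(.008 if nm=='shaver' else .012))]; print(nm,'top z',zm.round(4),P.mean(0).round(4))
cv2.imwrite('pics/w7.png',np.hstack([d['pixels'][0:300,80:480],cv2.resize(s['pixels'][120:270,200:400],(400,300))]))
E
```

```text
clock: 19.48
position: [0.4538, 0.1198, 0.3037]
ee_rot: [-0.0, 0.685, 0.728, 0.0]
contact_force: [0.0, 0.0, 0.1]
width: 0.047
gripper_force: 0.0
brush top z 0.1628 [0.5123 0.2401 0.1594]
shaver top z 0.4049 [0.4711 0.1394 0.4006]
```

View pics/w7.png

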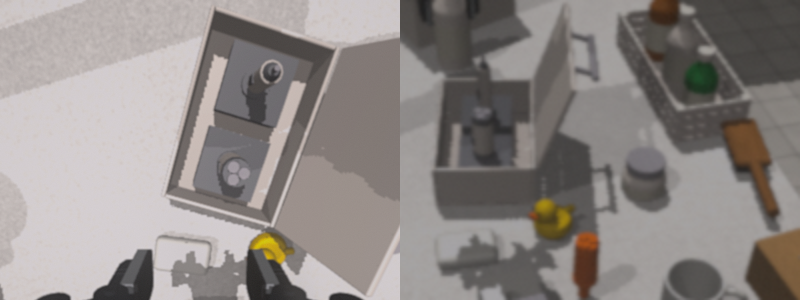

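The brush at (270,72) and the shaver at (235,172) both stand upright in their sockets, and the lid is open. The brush top reads z 0.163, as predicted for fully home. The shaver's depth check was spoiled by the gripper being in view, but it seated at the predicted height with 18 N of reaction.

```bash
python3 -c "
from rig import manip
print(manip.sign_off())"
```

```text
the job is handed in; nothing more can be done
None
```

The job is handed in: the lid is open on its stop, the toothbrush handle is home in the narrow socket and the shaver in the wide one, and the razor and the other things were left in place; no pass or fail verdict was returned.

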